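# Stop the microscope stage stand from rocking

## Task

The specimen stand on the stone slab rocks because one of its two front levelling screws is not reaching down to its packing disc. Find which one it is and screw that foot down until all four feet properly carry their share of the weight, so the stand neither rocks nor leans, and let go. Work gently: do not bear down hard on the stand, lift or tip it, push it out of place, or disturb the things around it.

Things in the scene. Friction and masses are not known exactly. Their poses are not given: they have to be found in the camera images.
- slab: Fixed dark stone slab on the bench, 300 (x) by 320 (y) by 30 mm thick; origin at the centre of its underside, on the bench. The stand stands on it square to it.
- stand: White stand plate, 190 x 150 mm, 14 thick, black stage (110 x 110, up to 88 above the origin) on its middle. Loose, about 2.5 kg (+-20%), centre of mass at the origin, 27 up. Origin: plate centre, 30 above the slab's top; z up, x rearward (away from the robot), y left. Feet on round ears at x -95 (front, screws) and +75 (rear, fixed), y +-105; ears' upper face 16 above the origin.
- knob_left_top (a point): Centre of the top of the left front (+y) levelling knob: upright round knurled metal knob, 36 mm diameter, 26 tall; top 64 above the stand's origin at the start, underside 22 above the ear. Right-hand quick thread, 0.06 N m: clockwise from above drives knob, screw and foot down 12 mm a turn through the ear (range 16 down, 8 up from the start). Stays where left.
- knob_right_top (a point): The same for the right front (-y) knob, identical. While a foot hangs free its knob sinks as it is turned clockwise; once the foot bears, the knob sinks only a quarter as fast and that corner of the stand rises. A press of 9 N on the knob over the hanging foot rocks the stand down by about the gap plus half a mm, 2.5 to 9.5 mm; the other front knob, or one whose foot bears, gives only about 1 mm.
- foot_left: Rubber pad under the left front screw, 24 mm diameter, 8 thick, narrowing to 12 mm below; origin at the centre of its underside, at the start about 11 above the slab. Each pad springs at about 8 N/mm. Below it a fixed steel packing disc, 42 mm diameter: 12 mm thick under one front screw, whose foot stands on it; thinner by 4.5 to 11.5 mm under the other, whose foot hangs. Which is which varies.
- foot_right: The same for the right front screw. The stand sags on its pads, so a hanging foot has a gap of 2 to 9 mm to its disc (not known exactly), and must go about 2.4 mm (1.25 rad of knob) farther down after first touching to take its proper share, some 5 N; over 1 mm too little or too far leaves one of the front feet almost unloaded.
- rear_foot_left: Rubber pad of the fixed left rear foot, same pad, directly on the slab; origin at the centre of its underside.
- rear_foot_right: The same for the right rear foot.
- block_tray: Loose pinkish tray, 160 by 100 by 22 mm, a bystander to the left of the slab; origin under its centre.
- jar: Loose small amber jar with black cap, 52 mm diameter, 70 mm tall, a bystander to the right; origin under its centre.
- knife_box: Loose blue box, 90 by 60 by 35 mm, a bystander to the right; origin under its centre.

How it is judged:
By the outcome, as a careful person would: the job done as asked, in the order asked, and still so for the second after the job is handed in, with the robot touching nothing.
It also fails if it takes over 72 s, if anything falls off the work surface, if the arm or the gripper's body presses on something with over 40 N, if the wrist force passes 120 N, or if a joint passes its speed limit or range.

## Robot

A 6-joint arm with a two-finger parallel gripper is mounted at the origin on the work surface. World frame = base frame: x ahead of the robot, y to its left, z up, the work surface at z = 0. Lengths are in m, angles in rad, forces in N, time in s.
With the tool pointing down it reaches from about 0.35 to 0.85 m from the base axis. Payload 8.1 kg.
Tool frame: the origin (TCP) lies at the very end of the fingers, on their centre line; the grasp point (between the pads) lies 19 mm behind it; z points along the fingers, y is the line along which they close (so a half turn about z gives the same grasp; the last joint's range is limited). The gripper opens to 93 mm and grips with 3 to 60 N. Pads are 15 mm wide; open, the fingers measure 128 mm over their backs; the gripper's body (75 mm by 188 mm) begins 65 mm behind the grasp point.
Start: joints at [-1.386, 0.13, 1.488, -0, 1.523, -0.085], TCP at [0.16, -0.578, 0.219] pointing down, gripper open.
Joint ranges: [-2.96, 2.96], [-0.89, 2.26], [0.02, 2.5], [-1.34, 4.48], [0, 2.73], [-2.66, 2.66]. Speed limits (rad/s): [2.39, 2.39, 2.79, 3.14, 3.14, 3.14].

## Interface

Orientations are given as a rotation vector (axis times angle).
In Python, from plant import read_state, eyes, workorder gives the robot as it stands. The module is installed in compiled form; this text tells all that it offers.
- The arm moves only by the tool play_rows, never from a script. Its argument "targets" is one flat list of numbers, 4 for each row, row after row: the shift along the tool's x, y, z in cm, then the turn about the tool's z in degrees. In form: [dx, dy, dz, roll, dx, dy, dz, roll, ...]. A call has 1 to 8 rows; each row is the pose to reach, as a shift and turn from the pose commanded when the call began, along the tool's axes at that moment; what a row does not reach only later rows make up. A row lasts 1/12 s, in which the tool goes at most 41.7 mm and 7.16 degrees, less where a joint would pass 70% of its speed; a pose out of reach is approached as far as the arm can. A call with a gripper value outside its range is refused whole. "grip" is the finger opening in cm, from 0 to 9.3, set as the call begins (left out, the last holds). The fingers move at their own pace and stop on an object; "grip_force" is the grip in N (left out, the last holds). Time passes only in rows, so rows that repeat a pose let the fingers close. It gives the time, the measured TCP pose, the force, the opening and the grip force at its end, in the units of the state.
- read_state(): the state, without advancing time (a new reading comes with each control period).
- eyes.read_camera(name): name is "side" or "top" or "wrist"; returns a dict with "image" (384x512x3 uint8, red, green, blue), "vfov" (degrees; the focal length in pixels is half the picture's height over the tangent of half this angle, whatever the lens; pixels are square), "cx", "cy" (the principal point, pixels), "cam_to_world" (4x4, takes a point from camera to world coordinates); the wrist camera has in their place "T_tool_cam" (4x4, takes a point from camera to tool coordinates, whose origin is the TCP and whose axes are the flange's). Camera axes: x right, y up, looking along -z (the intrinsics and any distortion apply to the point x, -y, -z); pixel columns grow to the right and rows downward; lengths in m; the calibration is good to about 2 mm. A picture is of the moment at which its call begins: read the wrist's pose just before it. There is no depth.
- workorder.close_job(): hands the job in; it is judged then, once.
The state is a dict: "t": time; "q": joint angles; "dq": joint speeds; "joint_torque": joint torques, N m; "tool_pos": TCP position; "orientation": TCP orientation; "force": force on the tool from outside, world axes, zero at the start; "wrist_torque": the same for the moment, N m; "opening": finger opening in m; "gripper_force": force on a finger pad.
Only numpy, scipy, OpenCV 4.12 (cv2) and the standard library are available. Lean on these libraries where they do the work, as an engineer would, in place of code of your own. Each camera call takes 0.05 s, during which the arm holds its last target. There are 200 camera calls.

## Working session

There is one attempt and no reset: what is moved stays moved. The work goes in short steps, Python scripts to look and compute and a tool call to move; the robot and the scene stay as the last step left them, time stands still between calls to the robot, and variables do not carry over. Pictures are saved under pics/ and viewed, at most 10 in all, crops included, and the job is handed in when it is done.

Besides the shell and the picture viewer there is one more tool, called after "Request:" by a JSON object that holds its "method" and its "body", one argument or row to a line. play_rows: Moves the arm, as the interface text tells. Its arguments: {"type":"object","properties":{"targets":{"type":"array"},"grip":{"type":"number"},"grip_force":{"type":"number"}},"required":["targets"]}

```bash
mkdir -p pics; python3 - <<'E'
from plant import read_state, eyes
import cv2,numpy as np,pickle
print(read_state())
d={}
for n in("top","side","wrist"):
    c=eyes.read_camera(n);d[n]=c
    print(n,c["vfov"],c["cx"],c["cy"],c.get("cam_to_world",c.get("T_tool_cam")),[k for k in c])
pickle.dump(d,open("c.pkl","wb"))
im=np.hstack([d["top"]["image"],d["side"]["image"]])
cv2.imwrite("pics/top.png",cv2.cvtColor(d["top"]["image"],cv2.COLOR_RGB2BGR))
cv2.imwrite("pics/side.png",cv2.cvtColor(d["side"]["image"],cv2.COLOR_RGB2BGR))
E
```

```text
{'t': 0.0, 'q': array([-1.38638174e+00,  1.31165886e-01,  1.48929588e+00, -3.08847319e-05,
        1.52297620e+00, -8.54269675e-02]), 'dq': array([ 0.00059048,  0.00182489,  0.00090224, -0.00149112,  0.00157812,
        0.0004972 ]), 'joint_torque': array([ 1.70545940e-03, -5.59827840e+01, -4.91761672e+01,  7.72053329e-02,
        3.49314837e-02, -1.42432259e-04]), 'tool_pos': array([ 0.1598365 , -0.57772422,  0.2175755 ]), 'orientation': array([-3.11121672e+00, -4.22335950e-01,  1.91688722e-04]), 'force': array([ 0.02983896, -0.45321778, -1.06307557]), 'wrist_torque': array([ 0.0845239 , -0.04321076, -0.00898788]), 'gripper_force': 0.0, 'opening': 0.0929516043085772}
top 54.294085477526515 257.08196000871646 193.64328183249575 [[ 0.02207337  0.98478474 -0.17237107  0.44189798]
 [-0.9997389   0.02072361 -0.00962637  0.00839819]
 [-0.00590775  0.17253855  0.98498505  0.89162803]
 [ 0.          0.          0.          1.        ]] ['image', 'vfov', 'cx', 'cy', 'cam_to_world']
side 57.86056167217855 256.43357687943734 191.63162740622647 [[-0.99952786  0.00617288 -0.03009899  0.54539137]
 [-0.02517715 -0.72605026  0.68718057  0.6064511 ]
 [-0.0176115   0.68761393  0.72586287  0.70563784]
 [ 0.          0.          0.          1.        ]] ['image', 'vfov', 'cx', 'cy', 'cam_to_world']
wrist 59.868861195372574 254.69781013847913 189.9817567342854 [[-3.44962134e-04  9.63329625e-01  2.68320543e-01  7.52388692e-02]
 [ 9.99999650e-01  1.27713751e-04  8.27113612e-04 -4.63171342e-04]
 [ 7.62514824e-04  2.68320734e-01 -9.63329332e-01 -1.66547097e-01]
 [ 0.00000000e+00  0.00000000e+00  0.00000000e+00  1.00000000e+00]] ['image', 'vfov', 'cx', 'cy', 'T_tool_cam']
```

View pics/top.png

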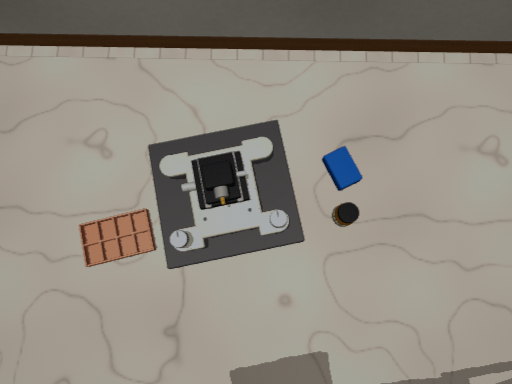

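View pics/side.png

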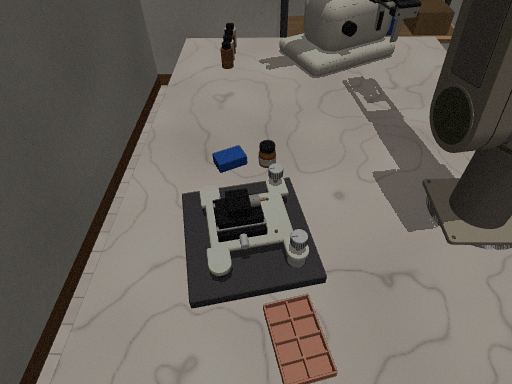

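The top view shows the left knob at about (180,239) and the right knob at (278,219). The slab corners are near (149,144), (279,122), (303,243) and (168,267). The side view shows both front knobs, but at this resolution I can't see a gap under either foot.

```bash
cat > h.py <<'E'
import numpy as np,cv2,pickle
from scipy.spatial.transform import Rotation as R
from plant import read_state,eyes
def ray(c,uv,T=None):
    T=c["cam_to_world"] if T is None else T
    f=192/np.tan(np.radians(c["vfov"]/2))
    d=T[:3,:3]@np.array([(uv[0]-c["cx"])/f,-(uv[1]-c["cy"])/f,-1]);return T[:3,3],d
def on(c,uv,z,T=None):
    o,d=ray(c,uv,T);return o+d*(z-o[2])/d[2]
def wristT(s,c):
    T=np.eye(4);T[:3,:3]=R.from_rotvec(s["orientation"]).as_matrix();T[:3,3]=s["tool_pos"];return T@c["T_tool_cam"]
def go(s,p):
    return R.from_rotvec(s["orientation"]).inv().apply(np.array(p)-s["tool_pos"])*100
E
python3 - <<'E'
from h import *
d=pickle.load(open("c.pkl","rb"));t=d["top"];im=t["image"]
hsv=cv2.cvtColor(im,cv2.COLOR_RGB2HSV)
m=((im.max(2)<75)).astype(np.uint8);m[:100]=0;m[290:]=0
m=cv2.morphologyEx(m,cv2.MORPH_OPEN,np.ones((3,3)))
cs,_=cv2.findContours(m,0,2);c=max(cs,key=cv2.contourArea)
r=cv2.minAreaRect(c);b=cv2.boxPoints(r)
P=np.array([on(t,p,.03) for p in b]);print(np.round(P,3),np.linalg.norm(np.diff(P,axis=0),axis=1))
ctr=P.mean(0);print("slab",ctr)
for uv in((180,239),(278,219)):print("knob top",on(t,uv,.124))
print(np.linalg.norm(on(t,(180,239),.124)-on(t,(278,219),.124)))
s=d["side"]
for uv in((298.5,237),(276,170)):print("side",on(s,uv,.124))
st=read_state();print(R.from_rotvec(st["orientation"]).as_matrix().round(3))
a=cv2.resize(im[205:265,150:310],None,fx=5,fy=5,interpolation=cv2.INTER_CUBIC)
b=cv2.resize(s["image"][155:285,250:330],None,fx=5,fy=4.6,interpolation=2)[:600]
a=a[:,:,::-1];cv2.imwrite("pics/a.png",a);cv2.imwrite("pics/b.png",b[:,:,::-1])
E
```

```text
[[ 0.703  0.29   0.03 ]
 [ 0.777 -0.033  0.03 ]
 [ 0.484 -0.092  0.03 ]
 [ 0.417  0.214  0.03 ]] [0.33159933 0.29909595 0.31302144]
slab [0.59515488 0.09486221 0.03      ]
knob top [0.47898457 0.17108225 0.124     ]
knob top [ 0.52421669 -0.0282716   0.124     ]
0.2044208940584519
side [0.48013774 0.18298646 0.124     ]
side [ 0.52343926 -0.01751101  0.124     ]
[[ 0.964  0.267 -0.   ]
 [ 0.267 -0.964  0.001]
 [ 0.    -0.001 -1.   ]]
```

View pics/a.png

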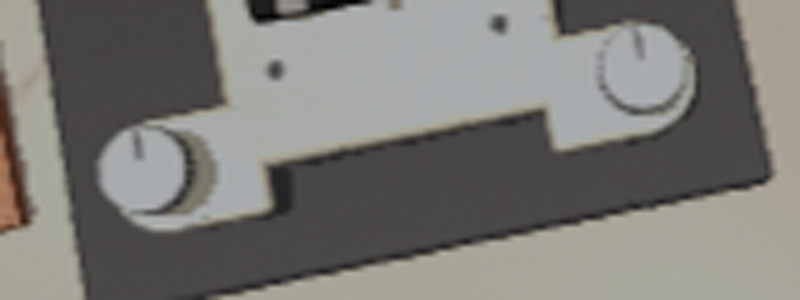

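The crop (5x) puts the knob tops at about (178,238.6) on the left and (279,218) on the right. That gives a spacing of 0.21 m, which matches the given size. I'll move over the right knob.

Request:
{"method": "play_rows", "body": {
  "targets": [49.9, -43.1, 0, 0, 49.9, -43.1, 0, 0, 49.9, -43.1, 0, 0, 49.9, -43.1, 0, 0, 49.9, -43.1, 0, 0, 49.9, -43.1, 0, 0, 49.9, -43.1, 0, 0, 49.9, -43.1, 0, 0],
  "grip": 0
}}

```text
t: 0.82
tool_pos: [0.3455, -0.2991, 0.2185]
orientation: [-3.113, -0.422, -0.0]
force: [0.5, -0.7, 0.0]
opening: 0.044
gripper_force: 0.0
```

```bash
python3 -c "
from h import *
s=read_state();print(s['t'],go(s,[.526,-.030,.2]))"
```

```text
0.8167 [ 24.56175656 -21.13834342   1.84967106]
```

Request:
{"method": "play_rows", "body": {
  "targets": [24.6, -21.2, 1.8, 0, 24.6, -21.2, 1.8, 0, 24.6, -21.2, 1.8, 0, 24.6, -21.2, 1.8, 0, 24.6, -21.2, 1.8, 0, 24.6, -21.2, 1.8, 0, 24.6, -21.2, 1.8, 0, 24.6, -21.2, 1.8, 0]
}}

```text
t: 1.48
tool_pos: [0.5265, -0.0283, 0.2002]
orientation: [-3.112, -0.424, -0.0]
force: [1.0, -0.9, 0.6]
opening: 0.0003
gripper_force: 0.0
```

```bash
python3 - <<'E'
from h import *
s=read_state();c=eyes.read_camera("wrist");pickle.dump((s,c),open("w1.pkl","wb"))
print(s["t"],s["tool_pos"],s["force"])
cv2.imwrite("pics/w1.png",c["image"][:,:,::-1])
E
```

```text
1.4833 [ 0.52647027 -0.02827501  0.2002325 ] [ 1.02760364 -0.86337716  0.55541088]
```

View pics/w1.png

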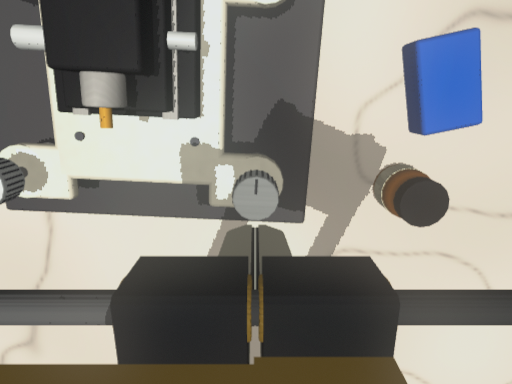

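The wrist view shows the right knob top centred near (256,199), just ahead of the fingertips. The left knob is at the left edge of the picture.

```bash
python3 - <<'E'
from h import *
s,c=pickle.load(open("w1.pkl","rb"));T=wristT(s,c)
k=on(c,(256,199),.124,T);print(k,[np.linalg.norm(on(c,(233,199),.124,T)-on(c,(279,199),.124,T))])
s=read_state();print(go(s,k))
E
```

```text
[ 0.52702219 -0.02841353  0.124     ] [np.float64(0.03503212764858885)]
[-0.24862763  0.39574537  7.56911155]
```

Request:
{"method": "play_rows", "body": {
  "targets": [-0.2, 0.4, 3.5, 0, -0.2, 0.4, 6.5, 0, -0.2, 0.4, 6.8, 0, -0.2, 0.4, 6.8, 0, -0.2, 0.4, 6.8, 0]
}}

```text
t: 1.95
tool_pos: [0.525, -0.0358, 0.1337]
orientation: [3.113, 0.422, 0.0]
force: [0.5, 0.8, 0.2]
opening: 0.0
gripper_force: 0.0
```

Request:
{"method": "play_rows", "body": {
  "targets": [0, 0, 0.1, 0, 0, 0, 0.2, 0, 0, 0, 0.3, 0, 0, 0, 0.4, 0, 0, 0, 0.5, 0, 0, 0, 0.5, 0]
}}

```text
t: 2.45
tool_pos: [0.5247, -0.0356, 0.1276]
orientation: [-3.113, -0.422, -0.0]
force: [-0.4, -0.4, -0.2]
opening: 0.0005
gripper_force: 0.0
```

Request:
{"method": "play_rows", "body": {
  "targets": [0.3, -0.6, 0.1, 0, 0.3, -0.6, 0.1, 0, 0.3, -0.6, 0.2, 0, 0.3, -0.6, 0.2, 0, 0.3, -0.6, 0.2, 0]
}}

```text
t: 2.87
tool_pos: [0.526, -0.0289, 0.1255]
orientation: [-3.113, -0.423, 0.0]
force: [0.0, 0.2, -0.5]
opening: 0.0003
gripper_force: 0.0
```

Request:
{"method": "play_rows", "body": {
  "targets": [0, 0, 0.05, 0, 0, 0, 0.1, 0, 0, 0, 0.15, 0, 0, 0, 0.15, 0]
}}

```text
t: 3.2
tool_pos: [0.526, -0.029, 0.124]
orientation: [-3.113, -0.422, 0.0]
force: [-0.6, 0.6, 0.3]
opening: 0.0001
gripper_force: 0.0
```

Request:
{"method": "play_rows", "body": {
  "targets": [0, 0, 0.05, 0, 0, 0, 0.1, 0, 0, 0, 0.1, 0, 0, 0, 0.1, 0]
}}

```text
t: 3.53
tool_pos: [0.5261, -0.029, 0.1232]
orientation: [3.113, 0.422, 0.0]
force: [-0.4, -0.7, 1.7]
opening: 0.0007
gripper_force: 0.3
```

Request:
{"method": "play_rows", "body": {
  "targets": [0, 0, 0.05, 0, 0, 0, 0.1, 0, 0, 0, 0.1, 0, 0, 0, 0.1, 0]
}}

```text
t: 3.87
tool_pos: [0.5263, -0.0291, 0.1227]
orientation: [3.113, 0.422, 0.001]
force: [-2.3, -0.6, 6.0]
opening: 0.0004
gripper_force: 2.5
```

Request:
{"method": "play_rows", "body": {
  "targets": [0, 0, 0.03, 0, 0, 0, 0.05, 0, 0, 0, 0.05, 0, 0, 0, 0.05, 0]
}}

```text
t: 4.2
tool_pos: [0.5263, -0.0292, 0.1225]
orientation: [3.113, 0.422, 0.001]
force: [-2.8, -0.8, 7.2]
opening: 0.0004
gripper_force: 3.4
```

Pressing the right knob gave only about 1 mm at 7 N, so its foot bears. Next I'll go to the left knob.

Request:
{"method": "play_rows", "body": {
  "targets": [0, 0, -1.5, 0, 1.0, -4, -1.5, 0, 1.0, -8, -1.5, 0, 1.0, -12, -1.5, 0, 1.0, -16, -1.5, 0, 1.0, -20, -1.5, 0, 1.0, -20.9, -1.2, 0, 1.0, -20.9, -1.0, 0]
}}

```text
t: 4.87
tool_pos: [0.479, 0.1777, 0.1314]
orientation: [-3.112, -0.429, 0.0]
force: [-0.3, -0.3, -0.3]
opening: 0.0005
gripper_force: 0.0
```

Request:
{"method": "play_rows", "body": {
  "targets": [0, 0, 0.4, 0, 0, 0, 0.6, 0, 0, 0, 0.6, 0, 0, 0, 0.6, 0]
}}

```text
t: 5.2
tool_pos: [0.4802, 0.1738, 0.1253]
orientation: [3.113, 0.419, -0.001]
force: [-0.3, 0.4, 0.4]
opening: 0.0005
gripper_force: 0.0
```

```bash
python3 -c "
from h import *
s=read_state();c=eyes.read_camera('wrist');print(s['t'],s['tool_pos'],s['dq'].round(3))
pickle.dump((s,c),open('w2.pkl','wb'));cv2.imwrite('pics/w2.png',c['image'][:,:,::-1])"
```

```text
5.2 [0.480174   0.17376667 0.12525066] [ 0.005 -0.005 -0.008  0.002  0.001  0.003]
```

View pics/w2.png

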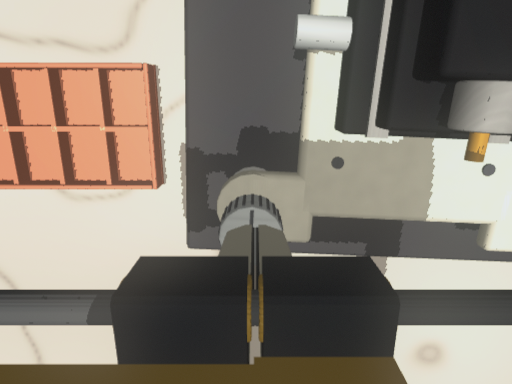

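The left knob is under the fingertips, with its top face spanning columns 220–283 and its upper edge near row 208. I'll press it next.

```bash
python3 -c "
from h import *
s,c=pickle.load(open('w2.pkl','rb'));T=wristT(s,c)
a,b,t=[on(c,p,.1234,T) for p in((220,238),(283,238),(252,208))];print(np.linalg.norm(a-b),(a+b)/2,np.linalg.norm(t-s['tool_pos']),go(s,t),go(s,a),go(s,b))"
```

```text
0.03440950858234065 [0.48061515 0.17634022 0.1234    ] 0.01858582253160973 [ 1.83811677 -0.20478476  0.1836244 ] [ 0.11093069 -1.95702459  0.18460713] [0.11061239 1.48392619 0.18526609]
```

Request:
{"method": "play_rows", "body": {
  "targets": [0, 0, 0.05, 0, 0, 0, 0.1, 0, 0, 0, 0.15, 0, 0, 0, 0.15, 0]
}}

```text
t: 5.58
tool_pos: [0.48, 0.175, 0.1241]
orientation: [-3.113, -0.422, 0.0]
force: [0.3, 0.5, -0.5]
opening: 0.0003
gripper_force: 0.0
```

Request:
{"method": "play_rows", "body": {
  "targets": [0, 0, 0.05, 0, 0, 0, 0.1, 0, 0, 0, 0.15, 0, 0, 0, 0.15, 0]
}}

```text
t: 5.92
tool_pos: [0.4799, 0.1752, 0.1225]
orientation: [-3.113, -0.423, 0.0]
force: [-0.9, -1.4, -0.3]
opening: 0.0004
gripper_force: 0.0
```

Request:
{"method": "play_rows", "body": {
  "targets": [0, 0, 0.05, 0, 0, 0, 0.1, 0, 0, 0, 0.15, 0, 0, 0, 0.15, 0]
}}

```text
t: 6.25
tool_pos: [0.4799, 0.1753, 0.1212]
orientation: [-3.113, -0.423, 0.0]
force: [-1.2, -0.7, 2.4]
opening: 0.0005
gripper_force: 0.9
```

Request:
{"method": "play_rows", "body": {
  "targets": [0, 0, 0.05, 0, 0, 0, 0.1, 0, 0, 0, 0.1, 0]
}}

```text
t: 6.5
tool_pos: [0.4799, 0.1752, 0.1201]
orientation: [-3.113, -0.423, 0.0]
force: [-2.3, 1.4, 2.9]
opening: 0.0006
gripper_force: 1.3
```

Request:
{"method": "play_rows", "body": {
  "targets": [0, 0, 0.05, 0, 0, 0, 0.1, 0, 0, 0, 0.1, 0]
}}

```text
t: 6.75
tool_pos: [0.4799, 0.1752, 0.1191]
orientation: [-3.113, -0.423, 0.0]
force: [-2.2, 0.8, 2.2]
opening: 0.0002
gripper_force: 1.3
```

Request:
{"method": "play_rows", "body": {
  "targets": [0, 0, 0.05, 0, 0, 0, 0.1, 0, 0, 0, 0.1, 0]
}}

```text
t: 7.0
tool_pos: [0.4799, 0.1752, 0.118]
orientation: [-3.113, -0.422, 0.0]
force: [-2.1, 0.8, 3.3]
opening: 0.0002
gripper_force: 1.4
```

The left side rocks down at about 3 N, so the left foot is the one hanging. I'll keep pressing until it lands.

Request:
{"method": "play_rows", "body": {
  "targets": [0, 0, 0.05, 0, 0, 0, 0.1, 0, 0, 0, 0.1, 0]
}}

```text
t: 7.25
tool_pos: [0.4799, 0.1751, 0.117]
orientation: [3.113, 0.423, -0.0]
force: [-3.0, 1.0, 2.9]
opening: 0.0004
gripper_force: 1.4
```

Request:
{"method": "play_rows", "body": {
  "targets": [0, 0, 0.05, 0, 0, 0, 0.1, 0, 0, 0, 0.1, 0]
}}

```text
t: 7.5
tool_pos: [0.4799, 0.1751, 0.116]
orientation: [3.113, 0.423, -0.0]
force: [-2.3, 0.6, 2.4]
opening: 0.0007
gripper_force: 1.3
```

Request:
{"method": "play_rows", "body": {
  "targets": [0, 0, 0.05, 0, 0, 0, 0.1, 0, 0, 0, 0.1, 0]
}}

```text
t: 7.75
tool_pos: [0.4799, 0.1751, 0.115]
orientation: [3.113, 0.422, -0.0]
force: [-1.7, 1.1, 2.7]
opening: 0.0004
gripper_force: 1.3
```

Request:
{"method": "play_rows", "body": {
  "targets": [0, 0, 0.05, 0, 0, 0, 0.1, 0, 0, 0, 0.1, 0]
}}

```text
t: 8.0
tool_pos: [0.48, 0.1752, 0.1143]
orientation: [-3.113, -0.423, -0.0]
force: [-2.4, 1.0, 5.5]
opening: 0.0006
gripper_force: 2.6
```

Request:
{"method": "play_rows", "body": {
  "targets": [0, 0, 0.03, 0, 0, 0, 0.06, 0, 0, 0, 0.06, 0]
}}

```text
t: 8.25
tool_pos: [0.4801, 0.1753, 0.114]
orientation: [-3.113, -0.423, -0.001]
force: [-4.3, 0.2, 7.3]
opening: 0.0006
gripper_force: 3.5
```

The left foot landed at z≈0.1146. Contact was at about 0.122, so the gap is about 7.5 mm, which needs about 300° of turn in total. I'll back off, open the fingers and unwind the wrist.

Request:
{"method": "play_rows", "body": {
  "targets": [0, 0, -2, 0, 0, 0, -4, 0, 0, 0, -4, -7, 0, 0, -4, -14, 0, 0, -4, -21, 0, 0, -4, -28, 0, 0, -4, -35, 0, 0, -4, -42],
  "grip": 6.0,
  "grip_force": 8
}}

```text
t: 8.92
tool_pos: [0.4801, 0.1748, 0.1532]
orientation: [2.75, 1.518, 0.0]
force: [-0.7, 0.5, 0.1]
opening: 0.0488
gripper_force: 0.0
```

```bash
python3 -c "
from h import *
s=read_state();print(s['q'],s['tool_pos'],s['opening'])"
```

```text
[ 2.49252406e-01 -7.12052532e-02  1.81435474e+00 -5.28326523e-04
  1.39829493e+00  8.11433098e-01] [0.48013906 0.17484731 0.1532117 ] 0.04876669620452154
```

Request:
{"method": "play_rows", "body": {
  "targets": [0, 0, 0, -57, 0, 0, 0, -57, 0, 0, 0, -57, 0, 0, 0, -57, 0, 0, 0, -57, 0, 0, 0, -57, 0, 0, 0, -57, 0, 0, 0, -57]
}}

```text
t: 9.58
tool_pos: [0.4801, 0.1748, 0.1532]
orientation: [1.692, 2.646, -0.0]
force: [-0.5, 0.1, -0.1]
opening: 0.0596
gripper_force: 0.0
```

Request:
{"method": "play_rows", "body": {
  "targets": [0, 0, 0, -57, 0, 0, 0, -57, 0, 0, 0, -57, 0, 0, 0, -57, 0, 0, 0, -57, 0, 0, 0, -57, 0, 0, 0, -57, 0, 0, 0, -57]
}}

```text
t: 10.25
tool_pos: [0.4801, 0.1748, 0.1532]
orientation: [0.224, 3.133, -0.001]
force: [0.6, 0.1, -0.4]
opening: 0.0603
gripper_force: 0.0
```

Request:
{"method": "play_rows", "body": {
  "targets": [0, 0, 0, -57, 0, 0, 0, -57, 0, 0, 0, -57, 0, 0, 0, -57, 0, 0, 0, -57, 0, 0, 0, -57, 0, 0, 0, -57, 0, 0, 0, -57]
}}

```text
t: 10.92
tool_pos: [0.4801, 0.1748, 0.1532]
orientation: [1.298, -2.861, 0.001]
force: [1.3, -1.0, -0.1]
opening: 0.06
gripper_force: 0.0
```

Request:
{"method": "play_rows", "body": {
  "targets": [0, 0, 0, -6, 0, 0, 0, -12, 0, 0, 0, -12, 0, 0, 0, -12]
}}

```text
t: 11.25
tool_pos: [0.48, 0.1749, 0.1533]
orientation: [1.577, -2.717, 0.0]
force: [-0.1, 0.6, -0.2]
opening: 0.0603
gripper_force: 0.0
```

```bash
python3 -c "
from h import *
s=read_state();c=eyes.read_camera('wrist');print(s['t'],s['q'],s['tool_pos'],s['opening'])
pickle.dump((s,c),open('w3.pkl','wb'));cv2.imwrite('pics/w3.png',c['image'][:,:,::-1])"
```

```text
11.25 [ 2.49289075e-01 -7.12588968e-02  1.81428699e+00 -3.40665693e-04
  1.39860788e+00 -2.37321041e+00] [0.48004452 0.17491448 0.15327516] 0.06034861669816395
```

View pics/w3.png

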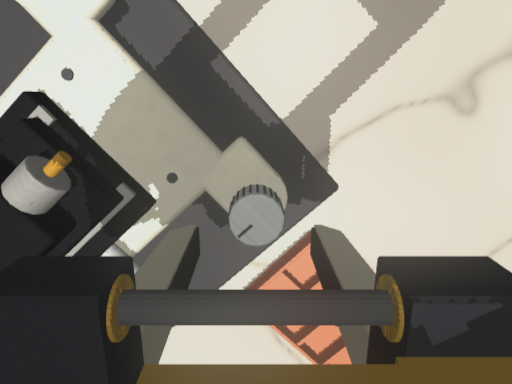

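The knob top is centred near (257,217) between the open fingers, whose centre line is about column 255.

```bash
python3 -c "
from h import *
s,c=pickle.load(open('w3.pkl','rb'));T=wristT(s,c)
k=on(c,(257,217.5),.122,T);print(k,go(s,k),np.linalg.norm(on(c,(229.5,217),.122,T)-on(c,(284.5,217),.122,T)))"
```

```text
[0.47879709 0.17529229 0.122     ] [0.0282236  0.12768665 3.12749804] 0.034655020954858146
```

Request:
{"method": "play_rows", "body": {
  "targets": [0, 0.05, 2.5, 0, 0, 0.05, 4.5, 0, 0, 0.05, 5.6, 0, 0, 0.05, 5.6, 0, 0, 0.05, 5.6, 0]
}}

```text
t: 11.72
tool_pos: [0.4791, 0.1752, 0.0972]
orientation: [1.579, -2.714, -0.0]
force: [0.2, -0.1, 0.3]
opening: 0.0599
gripper_force: 0.0
```

Request:
{"method": "play_rows", "body": {
  "targets": [0, 0, 0, 0, 0, 0, 0, 0, 0, 0, 0, 0, 0, 0, 0, 0, 0, 0, 0, 0, 0, 0, 0, 0],
  "grip": 3.2,
  "grip_force": 8
}}

```text
t: 12.22
tool_pos: [0.4798, 0.1757, 0.0981]
orientation: [-1.581, 2.714, 0.0]
force: [-1.7, 1.3, 2.3]
opening: 0.0356
gripper_force: 8.0
```

Request:
{"method": "play_rows", "body": {
  "targets": [0, 0, 0.02, 6, 0, 0, 0.04, 12, 0, 0, 0.06, 18, 0, 0, 0.08, 24, 0, 0, 0.1, 30, 0, 0, 0.12, 36, 0, 0, 0.14, 42, 0, 0, 0.16, 48]
}}

```text
t: 12.88
tool_pos: [0.4796, 0.1759, 0.0964]
orientation: [-0.333, 3.124, 0.001]
force: [-1.8, 1.9, 3.2]
opening: 0.0358
gripper_force: 8.0
```

```bash
python3 -c "
from h import *
s=read_state();print(s['q'][5],s['tool_pos'],s['force'],s['wrist_torque'],s['opening'])"
```

```text
-1.5328655968098566 [0.47959087 0.17586274 0.09635595] [-1.7711096   1.92728234  3.1686467 ] [0.39519878 0.11625742 0.05345898] 0.0358055745022969
```

Request:
{"method": "play_rows", "body": {
  "targets": [0, 0, 0.0, 6, 0, 0, 0.0, 12, 0, 0, 0.0, 18, 0, 0, 0.02, 24, 0, 0, 0.04, 30, 0, 0, 0.06, 36, 0, 0, 0.08, 42, 0, 0, 0.1, 48]
}}

```text
t: 13.55
tool_pos: [0.4798, 0.176, 0.0953]
orientation: [0.966, 2.989, 0.002]
force: [0.1, 3.9, 1.1]
opening: 0.036
gripper_force: 8.0
```

Request:
{"method": "play_rows", "body": {
  "targets": [0, 0, 0.02, 6, 0, 0, 0.04, 12, 0, 0, 0.06, 18, 0, 0, 0.08, 24, 0, 0, 0.1, 30, 0, 0, 0.12, 36, 0, 0, 0.14, 42, 0, 0, 0.16, 48]
}}

```text
t: 14.22
tool_pos: [0.4801, 0.176, 0.0938]
orientation: [2.098, 2.338, 0.003]
force: [1.6, 3.6, 1.5]
opening: 0.0355
gripper_force: 8.0
```

Request:
{"method": "play_rows", "body": {
  "targets": [0, 0, 0.02, 6, 0, 0, 0.04, 12, 0, 0, 0.06, 18, 0, 0, 0.08, 24, 0, 0, 0.1, 30, 0, 0, 0.12, 36, 0, 0, 0.14, 42, 0, 0, 0.16, 48]
}}

```text
t: 14.88
tool_pos: [0.4802, 0.1759, 0.0922]
orientation: [-2.868, -1.282, -0.003]
force: [1.0, 1.7, 0.4]
opening: 0.0356
gripper_force: 8.0
```

```bash
python3 -c "
from h import *
s=read_state();print(s['q'][5],s['tool_pos'],s['force'],s['wrist_torque'],s['opening'])"
```

```text
0.9803984992353508 [0.48017867 0.17587028 0.09221051] [1.02722572 1.70103183 0.39516714] [ 0.2917166  -0.39299476  0.05699728] 0.03558722150017809
```

I've turned 192° (6.4 mm). I'll release and press again to measure what gap remains before the last stroke.

Request:
{"method": "play_rows", "body": {
  "targets": [0, 0, 0, 0, 0, 0, 0, 0, 0, 0, 0, 0, 0, 0, 0, 0, 0, 0, -2, 0, 0, 0, -3.5, 0, 0, 0, -3.5, 0, 0, 0, -3.5, 0],
  "grip": 6.0
}}

```text
t: 15.55
tool_pos: [0.4803, 0.1755, 0.1274]
orientation: [2.864, 1.291, 0.003]
force: [0.1, 0.2, -0.5]
opening: 0.0599
gripper_force: 0.0
```

Request:
{"method": "play_rows", "body": {
  "targets": [0, 0, 0, 0, 0, 0, 0, 0, 0, 0, 0, 0, 0, 0, 0, 0, 0, 0, 0, 0, 0, 0, 0.4, 0, 0, 0, 0.8, 0, 0, 0, 0.8, 0],
  "grip": 0
}}

```text
t: 16.22
tool_pos: [0.4788, 0.1752, 0.1174]
orientation: [-2.865, -1.289, 0.003]
force: [-0.1, 0.5, -1.0]
opening: 0.0113
gripper_force: 0.0
```

Request:
{"method": "play_rows", "body": {
  "targets": [0, 0, 0.05, 0, 0, 0, 0.1, 0, 0, 0, 0.15, 0, 0, 0, 0.15, 0]
}}

```text
t: 16.55
tool_pos: [0.4796, 0.1754, 0.1172]
orientation: [-2.865, -1.289, -0.0]
force: [0.6, 0.2, -0.3]
opening: 0.0005
gripper_force: 0.0
```

Knob top is expected at about 0.1156. I'll step down in small increments.

Request:
{"method": "play_rows", "body": {
  "targets": [0, 0, 0.05, 0, 0, 0, 0.1, 0, 0, 0, 0.1, 0, 0, 0, 0.1, 0]
}}

```text
t: 16.88
tool_pos: [0.4795, 0.1754, 0.1162]
orientation: [-2.865, -1.289, 0.0]
force: [0.1, 0.1, -0.3]
opening: 0.0008
gripper_force: 0.0
```

Request:
{"method": "play_rows", "body": {
  "targets": [0, 0, 0.05, 0, 0, 0, 0.05, 0, 0, 0, 0.05, 0]
}}

```text
t: 17.13
tool_pos: [0.4795, 0.1754, 0.1157]
orientation: [-2.865, -1.289, 0.0]
force: [1.6, -0.5, -0.0]
opening: 0.0007
gripper_force: 0.0
```

Request:
{"method": "play_rows", "body": {
  "targets": [0, 0, 0.05, 0, 0, 0, 0.05, 0, 0, 0, 0.05, 0]
}}

```text
t: 17.38
tool_pos: [0.4796, 0.1754, 0.1153]
orientation: [2.865, 1.289, 0.0]
force: [0.8, 0.3, 0.4]
opening: 0.0006
gripper_force: 0.1
```

Request:
{"method": "play_rows", "body": {
  "targets": [0, 0, 0.05, 0, 0, 0, 0.05, 0, 0, 0, 0.05, 0]
}}

```text
t: 17.63
tool_pos: [0.4795, 0.1754, 0.1148]
orientation: [-2.865, -1.289, -0.0]
force: [-0.3, 0.0, 1.5]
opening: 0.0006
gripper_force: 0.8
```

Request:
{"method": "play_rows", "body": {
  "targets": [0, 0, 0.05, 0, 0, 0, 0.05, 0, 0, 0, 0.05, 0]
}}

```text
t: 17.88
tool_pos: [0.4795, 0.1755, 0.1143]
orientation: [-2.865, -1.289, 0.0]
force: [-1.3, 0.7, 1.3]
opening: 0.0003
gripper_force: 1.2
```

Request:
{"method": "play_rows", "body": {
  "targets": [0, 0, 0.05, 0, 0, 0, 0.05, 0, 0, 0, 0.05, 0]
}}

```text
t: 18.13
tool_pos: [0.4795, 0.1755, 0.1139]
orientation: [-2.865, -1.289, -0.0]
force: [-2.0, 1.2, 3.7]
opening: 0.0004
gripper_force: 1.8
```

Knob top is now free at about 0.1154 and lands at about 0.1144, so 1.0 mm of gap is left. That needs (1.0+2.4) mm, or about 102°.

Request:
{"method": "play_rows", "body": {
  "targets": [0, 0, -1.5, 0, 0, 0, -3, 0, 0, 0, -3, -7, 0, 0, -3, -14, 0, 0, -3, -21, 0, 0, -3, -28, 0, 0, -3, -35, 0, 0, -3, -42],
  "grip": 6.0
}}

```text
t: 18.8
tool_pos: [0.4796, 0.1751, 0.1434]
orientation: [2.206, 2.237, -0.0]
force: [-0.3, 0.4, 0.1]
opening: 0.0494
gripper_force: 0.0
```

Request:
{"method": "play_rows", "body": {
  "targets": [0, 0, 0, -7, 0, 0, 0, -14, 0, 0, 0, -21, 0, 0, 2.5, -28, 0, 0, 4.5, -28, 0, 0, 5.2, -28, 0, 0, 5.2, -28, 0, 0, 5.2, -28]
}}

```text
t: 19.47
tool_pos: [0.4794, 0.1752, 0.0918]
orientation: [-1.608, -2.698, 0.001]
force: [0.7, -1.0, 0.0]
opening: 0.0598
gripper_force: 0.0
```

Request:
{"method": "play_rows", "body": {
  "targets": [0, 0, 0, 0, 0, 0, 0, 0, 0, 0, 0, 0, 0, 0, 0, 0, 0, 0, 0, 0, 0, 0, 0, 0, 0, 0, 0, 0],
  "grip": 3.2
}}

```text
t: 20.05
tool_pos: [0.48, 0.1756, 0.0922]
orientation: [1.607, 2.699, 0.001]
force: [1.6, 0.4, 0.3]
opening: 0.0358
gripper_force: 8.0
```

```bash
python3 -c "
from h import *
s=read_state();print(s['q'][5],s['tool_pos'],s['force'],s['wrist_torque'],s['opening'])"
```

```text
-0.24645919866635005 [0.47999802 0.17559866 0.09217668] [1.62788382 0.37129095 0.34192606] [ 0.12201336 -0.42702136 -0.014365  ] 0.035766550743742256
```

Request:
{"method": "play_rows", "body": {
  "targets": [0, 0, 0.02, 6, 0, 0, 0.04, 12, 0, 0, 0.06, 18, 0, 0, 0.08, 24, 0, 0, 0.1, 30, 0, 0, 0.105, 36, 0, 0, 0.11, 42, 0, 0, 0.115, 48]
}}

```text
t: 20.72
tool_pos: [0.4798, 0.1755, 0.091]
orientation: [2.571, 1.806, 0.001]
force: [0.6, -0.4, 1.5]
opening: 0.0351
gripper_force: 8.0
```

Request:
{"method": "play_rows", "body": {
  "targets": [0, 0, 0.005, 6, 0, 0, 0.01, 12, 0, 0, 0.015, 18, 0, 0, 0.02, 24, 0, 0, 0.025, 30, 0, 0, 0.03, 36, 0, 0, 0.035, 42, 0, 0, 0.04, 48]
}}

```text
t: 21.38
tool_pos: [0.4798, 0.1756, 0.0905]
orientation: [-3.083, -0.604, -0.001]
force: [0.7, 1.7, 1.6]
opening: 0.0356
gripper_force: 8.0
```

Request:
{"method": "play_rows", "body": {
  "targets": [0, 0, 0.005, 6, 0, 0, 0.005, 6, 0, 0, 0.005, 6]
}}

```text
t: 21.63
tool_pos: [0.4798, 0.1756, 0.0904]
orientation: [-3.108, -0.455, -0.001]
force: [1.3, 1.4, 3.1]
opening: 0.0359
gripper_force: 8.0
```

```bash
python3 -c "
from h import *
s=read_state();print(s['q'][5],s['tool_pos'],s['force'],s['wrist_torque'],s['opening'])"
```

```text
1.5305590109243767 [0.47978219 0.17561902 0.09044148] [1.32118606 1.41015167 3.14970792] [ 0.3415628  -0.19916857 -0.04703631] 0.035933784763167664
```

Now release and check the knob height and stiffness by touch.

Request:
{"method": "play_rows", "body": {
  "targets": [0, 0, 0, 0, 0, 0, 0, 0, 0, 0, 0, 0, 0, 0, 0, 0, 0, 0, -2, 0, 0, 0, -3.5, 0, 0, 0, -3.5, 0, 0, 0, -3.5, 0],
  "grip": 6.0
}}

```text
t: 22.3
tool_pos: [0.4803, 0.1755, 0.1257]
orientation: [-3.109, -0.45, -0.003]
force: [-0.1, 0.2, -1.0]
opening: 0.0599
gripper_force: 0.0
```

Request:
{"method": "play_rows", "body": {
  "targets": [0, 0, 0, 0, 0, 0, 0, 0, 0, 0, 0, 0, 0, 0, 0, 0, 0, 0, 0, 0, 0, 0, 0.4, 0, 0, 0, 0.9, 0, 0, 0, 0.9, 0],
  "grip": 0
}}

```text
t: 22.97
tool_pos: [0.4787, 0.1752, 0.1147]
orientation: [3.109, 0.45, -0.003]
force: [0.3, 0.4, -0.0]
opening: 0.0112
gripper_force: 0.0
```

Request:
{"method": "play_rows", "body": {
  "targets": [0, 0, 0.05, 0, 0, 0, 0.1, 0, 0, 0, 0.1, 0, 0, 0, 0.1, 0]
}}

```text
t: 23.3
tool_pos: [0.4796, 0.1754, 0.1153]
orientation: [-3.109, -0.45, -0.0]
force: [-0.7, -0.3, -0.4]
opening: 0.0003
gripper_force: 0.0
```

Request:
{"method": "play_rows", "body": {
  "targets": [0, 0, 0.05, 0, 0, 0, 0.1, 0, 0, 0, 0.1, 0, 0, 0, 0.1, 0]
}}

```text
t: 23.63
tool_pos: [0.4795, 0.1754, 0.1141]
orientation: [-3.109, -0.45, 0.0]
force: [-0.5, -0.4, -0.2]
opening: 0.0003
gripper_force: 0.0
```

Request:
{"method": "play_rows", "body": {
  "targets": [0, 0, 0.05, 0, 0, 0, 0.05, 0, 0, 0, 0.05, 0]
}}

```text
t: 23.88
tool_pos: [0.4795, 0.1754, 0.1136]
orientation: [3.109, 0.45, -0.0]
force: [-0.7, -0.7, -0.1]
opening: 0.0007
gripper_force: 0.0
```

Request:
{"method": "play_rows", "body": {
  "targets": [0, 0, 0.05, 0, 0, 0, 0.05, 0, 0, 0, 0.05, 0]
}}

```text
t: 24.13
tool_pos: [0.4796, 0.1754, 0.1133]
orientation: [-3.109, -0.45, -0.0]
force: [-0.7, 0.2, 2.2]
opening: 0.0008
gripper_force: 0.8
```

Request:
{"method": "play_rows", "body": {
  "targets": [0, 0, 0.05, 0, 0, 0, 0.05, 0, 0, 0, 0.05, 0]
}}

```text
t: 24.38
tool_pos: [0.4797, 0.1755, 0.113]
orientation: [-3.109, -0.45, -0.001]
force: [-1.9, 0.6, 5.1]
opening: 0.0007
gripper_force: 2.4
```

The left knob now feels firm, and its top is near 0.1134. As a levelness check I'll touch the right knob. If the stand is level it should sit about 9.8 mm higher.

Request:
{"method": "play_rows", "body": {
  "targets": [0, 0, -2, 0, 0, 0, -3, 0, -1.3, 4, -3, 0, -1.3, 8, -3, 0, -1.3, 12, -3, 0, -1.3, 16, -3, 0, -1.3, 20, -3, 0, -1.3, 20.9, -3, 0]
}}

```text
t: 25.05
tool_pos: [0.5276, -0.034, 0.1431]
orientation: [3.107, 0.444, 0.002]
force: [-0.2, -0.3, 0.2]
opening: 0.0005
gripper_force: 0.0
```

Request:
{"method": "play_rows", "body": {
  "targets": [0, 0, 0, 0, 0, 0, 0.5, 0, 0, 0, 1, 0, 0, 0, 1.4, 0, 0, 0, 1.6, 0, 0, 0, 1.6, 0, 0, 0, 1.6, 0]
}}

```text
t: 25.63
tool_pos: [0.526, -0.0279, 0.1264]
orientation: [-3.109, -0.452, 0.001]
force: [0.2, -0.0, -0.4]
opening: 0.0007
gripper_force: 0.0
```

Request:
{"method": "play_rows", "body": {
  "targets": [0, 0, 0.05, 0, 0, 0, 0.1, 0, 0, 0, 0.15, 0, 0, 0, 0.2, 0, 0, 0, 0.2, 0]
}}

```text
t: 26.05
tool_pos: [0.5263, -0.0288, 0.1246]
orientation: [3.109, 0.449, 0.0]
force: [-0.2, 0.2, 0.5]
opening: 0.0
gripper_force: 0.0
```

Request:
{"method": "play_rows", "body": {
  "targets": [0, 0, 0.05, 0, 0, 0, 0.05, 0, 0, 0, 0.05, 0]
}}

```text
t: 26.3
tool_pos: [0.5263, -0.0288, 0.1241]
orientation: [-3.109, -0.45, 0.0]
force: [-0.3, 0.4, 0.4]
opening: 0.0007
gripper_force: 0.0
```

Request:
{"method": "play_rows", "body": {
  "targets": [0, 0, 0.05, 0, 0, 0, 0.05, 0, 0, 0, 0.05, 0]
}}

```text
t: 26.55
tool_pos: [0.5263, -0.0287, 0.1237]
orientation: [3.109, 0.45, 0.0]
force: [-0.3, -0.4, 1.0]
opening: 0.0003
gripper_force: 0.1
```

Request:
{"method": "play_rows", "body": {
  "targets": [0, 0, 0.05, 0, 0, 0, 0.05, 0, 0, 0, 0.05, 0]
}}

```text
t: 26.8
tool_pos: [0.5264, -0.0288, 0.1234]
orientation: [3.109, 0.45, 0.0]
force: [-0.8, -0.5, 2.8]
opening: 0.0006
gripper_force: 1.4
```

The right knob reads 0.1237. The different estimates agree that the foot is about 0.4 mm short of its full share, so I'll add about 10° on the left.

Request:
{"method": "play_rows", "body": {
  "targets": [0, 0, -2, 0, 0, 0, -3, 0, 1.3, -4, -3, 0, 1.3, -8, -3, 0, 1.3, -12, -3, 0, 1.3, -16, -3, 0, 1.3, -20, -3, 0, 1.3, -20.9, -3, 0]
}}

```text
t: 27.47
tool_pos: [0.478, 0.1802, 0.1536]
orientation: [-3.106, -0.455, -0.001]
force: [-0.6, -0.4, -0.6]
opening: 0.0002
gripper_force: 0.0
```

Request:
{"method": "play_rows", "body": {
  "targets": [0, 0, 0, 0, 0, 0, 0, 0, 0, 0, 0, 0, 0, 0, 0, 0, 0, 0, 0, 0, 0, 0, 0, 0, 0, 0, 0, 0, 0, 0, 0, 0],
  "grip": 6.0
}}

```text
t: 28.13
tool_pos: [0.4797, 0.1749, 0.1531]
orientation: [-3.109, -0.448, 0.0]
force: [-0.3, -0.8, -0.6]
opening: 0.0492
gripper_force: 0.0
```

Request:
{"method": "play_rows", "body": {
  "targets": [0, 0, 0, 0, 0, 0, 0, 0, 0, -0.05, 3, 0, 0, -0.05, 5, 0, 0, -0.05, 6.3, 0, 0, -0.05, 6.3, 0, 0, -0.05, 6.3, 0]
}}

```text
t: 28.72
tool_pos: [0.4787, 0.1758, 0.0896]
orientation: [3.109, 0.45, -0.003]
force: [1.0, -1.0, -0.1]
opening: 0.0601
gripper_force: 0.0
```

Request:
{"method": "play_rows", "body": {
  "targets": [0, 0, 0, 0, 0, 0, 0, 0, 0, 0, 0, 0, 0, 0, 0, 0, 0, 0, 0, 0, 0, 0, 0, 0, 0, 0, 0, 0],
  "grip": 3.2
}}

```text
t: 29.3
tool_pos: [0.48, 0.1759, 0.0908]
orientation: [3.109, 0.45, 0.002]
force: [0.3, -1.2, 2.8]
opening: 0.0356
gripper_force: 8.0
```

Request:
{"method": "play_rows", "body": {
  "targets": [0, 0, 0.0, 5, 0, 0, 0.01, 10, 0, 0, 0.01, 10, 0, 0, 0.01, 10]
}}

```text
t: 29.63
tool_pos: [0.4799, 0.1759, 0.0906]
orientation: [-3.136, -0.181, -0.002]
force: [1.2, -2.0, 4.5]
opening: 0.0356
gripper_force: 8.0
```

Request:
{"method": "play_rows", "body": {
  "targets": [0, 0, 0, 0, 0, 0, 0, 0, 0, 0, 0, 0, 0, 0, 0, 0, 0, 0, -2, 0, 0, 0, -5, 0, 0, 0, -8, 0, 0, 0, -8, 0],
  "grip": 6.0
}}

```text
t: 30.3
tool_pos: [0.4826, 0.1768, 0.1765]
orientation: [-3.135, -0.178, -0.014]
force: [1.5, 0.1, 0.6]
opening: 0.0598
gripper_force: 0.0
```

```bash
python3 - <<'E'
from h import *
s=read_state();print(s['t'],s['q'][5],s['tool_pos'],s['force'])
a=eyes.read_camera('side')['image'];o=pickle.load(open('c.pkl','rb'))['side']['image']
b=np.hstack([o[140:310,160:340],a[140:310,160:340]])
cv2.imwrite('pics/f.png',cv2.resize(b,None,fx=2.2,fy=2.2,interpolation=2)[:,:,::-1])
E
```

```text
30.3 1.70866922848343 [0.4825698  0.17678975 0.17654786] [1.50311501 0.07807027 0.55279403]
```

View pics/f.png

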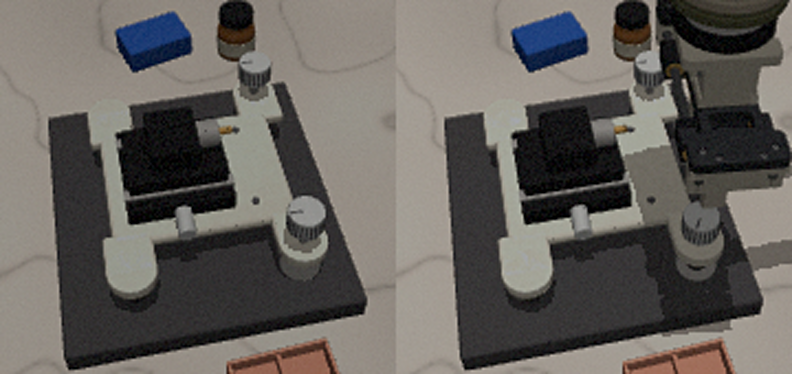

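The before and after crops show the stand in the same place with the left knob clearly lower. The jar, box and tray are undisturbed and the gripper is clear, so I'll let it settle and hand in.

Request:
{"method": "play_rows", "body": {
  "targets": [0, 0, -2, 0, 0, 0, -3, 0, 0, 0, -3, 0, 0, 0, -3, 0, 0, 0, -3, 0, 0, 0, -3, 0, 0, 0, -3, 0]
}}

```text
t: 30.93
tool_pos: [0.4788, 0.1757, 0.1989]
orientation: [3.136, 0.177, -0.003]
force: [-0.0, -0.9, 0.8]
opening: 0.0599
gripper_force: 0.0
```

```bash
python3 -c "
from plant import workorder;print(workorder.close_job())"
```

```text
the job is handed in; nothing more can be done
None
```

The left front foot was the one hanging (about a 7.5 mm gap); I screwed it down about 304° (10.1 mm), so by touch estimates it carries its share to within about 0.5 mm, and released and handed in at about 31 s with nothing around it disturbed; I did not press-test again after the last 10°.

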